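# Refit the tape dispenser's spindle clip

## Robot

A 7-joint arm with a two-finger parallel gripper is mounted at the origin on the work surface. World frame = base frame: x ahead of the robot, y to its left, z up, the work surface at z = 0. Lengths are in m, angles in rad, forces in N, time in s.
With the tool pointing down it reaches from about 0.425 to 0.875 m from the base axis. Payload 8.4 kg.
Tool frame: the origin (TCP) lies on the centre line of the jaws, within the pads' length; the fingertips stand bot.tip_reach ahead of it and the grasp point (between the pads) lies 11 mm behind it (bot.tip_reach is the distance from the TCP to the fingertips, in m); z points along the fingers, y is the line along which they close (so a half turn about z gives the same grasp; the last joint's range is limited). The gripper opens to 87 mm and grips with 3 to 60 N. Pads are 19 mm wide; open, the fingers measure 117 mm over their backs; the gripper's body (75 mm by 190 mm) begins 51 mm behind the grasp point.
Start: joints at [-1.397, 0.333, 0.04, 1.465, -0.013, 1.343, -0.059], TCP at [0.175, 0.626, 0.209] pointing down, gripper open.
Joint ranges: [-2.58, 2.58], [-0.38, 2.09], [-1.3, 1.39], [0.25, 2.4], [-1.5, 4.64], [0.08, 2.09], [-2.65, 2.65]. Speed limits (rad/s): [2.22, 2.22, 2.79, 2.79, 3.14, 3.14, 3.14].

## Interface

Orientations are given as a unit quaternion [w, x, y, z].
In Python, from cell import bot gives the robot as it stands. The module is installed in compiled form; this text tells all that it offers.
- The arm moves only by the tool step_arm, never from a script. Its argument "steps" is a list of rows, each an object with "fingers": the finger opening in m, from 0 to 0.087; "linear": the shift along the tool's x, y, z in m, a list of three; "turn": the turn about the tool's z in rad. In form: [{"fingers": fingers, "linear": [dx, dy, dz], "turn": turn}, ...]. A call has exactly 5 rows; each row is the pose to reach, as a shift and turn from the pose commanded when the call began, along the tool's axes at that moment; what a row does not reach only later rows make up. A row lasts 1/8 s, in which the tool goes at most 62.5 mm and 10.7 degrees, less where a joint would pass 70% of its speed; a pose out of reach is approached as far as the arm can. A call with a gripper value outside its range is refused whole. The fingers move at their own pace and stop on an object; "squeeze" is the grip in N (left out, the last holds). Time passes only in rows, so rows that repeat a pose let the fingers close, or fill a call up. It gives the time, the measured TCP pose, the force, the opening and the grip force at its end, in the units of the state.
- bot.read_state(): the state, without advancing time (a new reading comes with each control period).
- bot.grab_frame(name): name is "side" or "top"; returns (picture, depth): 400x640x3 uint8, red, green, blue; 400x640 float32, m along the optical axis (not along the pixel's ray), 0 where there is no reading.
- bot.calibration(name): a dict with "camera_matrix" (3x3 intrinsics, pixels), "xyz" and "orientation" of the camera in the world. Camera axes: x right, y up, looking along -z (the intrinsics and any distortion apply to the point x, -y, -z); pixel columns grow to the right and rows downward; lengths in m; the calibration is good to about 2 mm. A picture is of the moment at which its call begins. calibration takes no time and is no camera call.
- bot.job_done(): hands the job in; it is judged then, once.
The state is a dict: "t": time; "joints": joint angles; "joint_vel": joint speeds; "joint_torque": joint torques, N m; "ee_pos": TCP position; "tcp_rot": TCP orientation; "contact_force": force on the tool from outside, world axes, zero at the start; "ft_torque": the same for the moment, N m; "grip_width": finger opening in m; "grip_force": force on a finger pad.
Only numpy, scipy, OpenCV 4.12 (cv2) and the standard library are available. Lean on these libraries where they do the work, as an engineer would, in place of code of your own. Each camera call takes 0.05 s, during which the arm holds its last target. There are 200 camera calls.

## Task

Push the tape dispenser's spindle in by its black knob until its collar stops against the side plate. Then take the red-tabbed spring clip from the wooden block and press it straight down, open side first, into the groove at the spindle's other end until it snaps fully home, and let go. Feel for the groove before you press hard: never ram the spindle or force the clip over the thick rod, and leave the mug, glue, tape roll and eraser where they are.

Things in the scene. Friction and masses are not known exactly. Their poses are not given: they have to be found in the camera images.
- stand: Blue bench tape dispenser, fixed: base 120 (x) by 190 (y) by 12 mm, tape rolls up to 66 mm across between y = -46 and +53 mm on a level steel spindle. Origin under the base's centre, z up. The spindle's axis runs along the stand's y at x = 0, z = 80 mm, through two side plates: outer faces at y = +80 and -80 mm, rounded tops 15 mm above the axis, 30 mm wide there. Knob at +y, groove at -y.
- spindle (a joint): How far the spindle is drawn out towards the stand's +y, in m: 0 = home, collar on the +y side plate, a hard stop. Starts at 0.014 to 0.026, with the groove drawn up to or into the -y side plate. It slides with about 6 N of friction and stays where it is left. More than 25 N on the dispenser is ramming.
- knob_face (a point): Centre of the flat outer face of the black knob, a disc 40 mm across and 16 mm thick on the spindle's axis; the face looks to the stand's +y, push it towards -y. It lies at y = 104 mm plus the spindle's value in the stand's frame, 80 mm above the table.
- rod_end (a point): Point on the spindle's axis (stand frame x 0, y -90, z 80 mm) where the groove's centre lies with the spindle home, give or take 5 mm along y: the collar was set on the rod by hand and no pose tells where, so feel or look for it. The rod is 24 mm thick; the groove is 8 mm wide, 18 mm across at its bottom, followed by a 24 mm thick end 10 mm long. The point's axes are the stand's.
- clip_grip (a point): Centre of the clip's red grip tab, 16 mm wide (x), 10 mm thick (y), 32 mm tall (z). The clip (dark spring steel, 30 mm wide in x, 6 mm thick in y, 50 g) stands legs down in a slot 18 mm deep, 1 mm of play, in a fixed wooden block 35 mm tall; the tab's underside is 13 mm above the block. Its z is up, its y goes along the rod when fitted, either way round.
- clip_eye (a point): Centre of the clip's eye, 36 mm below clip_grip; within 2 mm of the rod's axis when seated. Below it two sprung jaws with round lips leave a mouth 10.6 mm wide. Lowered on the rod, the lips first touch with the eye about 15.5 mm above the axis if over the groove, 19 mm if on the thick rod, then push back about 1.3 N per mm. Room in the groove: 1 mm to either side.
- jaw_a (a joint): Opening of one jaw of the clip, rad: 0 free, up to 0.2 while it passes into the groove, about 0.02 seated. In the groove 7 to 12 N of push down spreads the jaws; from about 6 mm above the axis the clip draws itself down and bottoms with the eye at the axis. On the thick rod the jaws spread farther under 20 N and more: over 0.30 rad or 25 N is too much.
- jaw_b (a joint): Opening of the other jaw, as jaw_a.
- clip: The spring clip as a whole; origin 11.1 mm below clip_eye, level with the lower edge of the lips.
- block: Fixed wooden block, 60 (x) by 120 (y) by 35 mm; origin under its centre. The clip's slot is 25 mm to -y of the centre, long in x; three crayon stubs 38 mm to +y stand up to 18 mm above its top.
- mug: White mug, 80 mm across, 90 mm tall, loose; origin under its centre. Leave it.
- glue: White glue jar with red cap, 44 mm across, 95 mm tall, loose; origin under its centre. Leave it.
- tape: Orange tape roll lying flat, 72 mm across, 24 mm tall, loose; origin under its centre. Leave it.
- eraser: Blue eraser, 26 by 55 by 14 mm, loose; origin under its centre. Leave it.
Mind the look-alikes: they are no part of the job. There is more than one size of the stand; the one meant has the size given above.

How it is judged:
On the way:
1. the spindle is pushed home (within 2.5 mm) (value of joint spindle below 0.0025 m), for 0.2 s.
At the end, for the whole second after the job is handed in: the spindle is home (within 2.5 mm); the clip sits in the groove: its eye within 3 mm of the rod's axis and within 6.7 mm of the groove's nominal place along it, both jaws sprung back (below 0.07 rad), at rest and let go (value of joint spindle below 0.0025 m and value of joint each of jaw_a, jaw_b below 0.07 rad and linear speed of clip below 0.02 m/s and x of clip_eye in the frame of rod_end between -0.003 and 0.003 m and y of clip_eye in the frame of rod_end between -0.0067 and 0.0067 m and z of clip_eye in the frame of rod_end between -0.003 and 0.003 m); the robot touches nothing.
It fails at once if a jaw of the clip is overstrained (spread by more than 0.30 rad, as when forced over the thick rod) (value of joint any of jaw_a, jaw_b above 0.3 rad).
It fails at once if the clip is pressed on the dispenser with more than 25 N (contact force between clip and stand above 25 N).
It fails at once if the fingers push on the dispenser with more than 25 N (contact force between the fingers and stand above 25 N).
It fails at once if a bystander is moved by more than 20 mm (distance of any of mug, glue, tape, eraser from where it was at the start of the episode above 0.02 m).
It also fails if it takes over 67 s, if anything falls off the work surface, if the arm or the gripper's body presses on something with over 40 N, if the wrist force passes 120 N, or if a joint passes its speed limit or range.

## Working session

There is one attempt and no reset: what is moved stays moved. The work goes in short steps, Python scripts to look and compute and a tool call to move; the robot and the scene stay as the last step left them, time stands still between calls to the robot, and variables do not carry over. Pictures are saved under pics/ and viewed, at most 10 in all, crops included, and the job is handed in when it is done.

Besides the shell and the picture viewer there is one more tool, called after "Request:" as name([rows], argument=value, ...), one row to a line, values as JSON. step_arm: Moves the arm, as the interface text tells. Its arguments: {"type":"object","properties":{"steps":{"type":"array"},"squeeze":{"type":"number"}},"required":["steps"]}

```bash
mkdir -p pics
cat > h.py <<'E'
import numpy as np, cv2
from scipy.spatial.transform import Rotation as R
from cell import bot
def quat(q): return R.from_quat([q[1],q[2],q[3],q[0]])
def grab(n):
    p,d=bot.grab_frame(n); return p,d
def cloud(n,d):
    c=bot.calibration(n); K=np.array(c["camera_matrix"]); v,u=np.mgrid[:400,:640]
    x=(u-K[0,2])/K[0,0]*d; y=(v-K[1,2])/K[1,1]*d
    P=np.stack([x,-y,-d],-1); return P@quat(c["orientation"]).as_matrix().T+np.array(c["xyz"])
def save(n,p,s=1): cv2.imwrite(n,cv2.resize(p[:,:,::-1],None,fx=s,fy=s,interpolation=cv2.INTER_CUBIC))
E
python3 - <<'E'
from h import *
for n in("top","side"):
    p,d=grab(n); save(f"pics/{n}0.png",p); np.savez(f"{n}0.npz",p=p,P=cloud(n,d),d=d); print(n,{k:np.round(v,4).tolist() for k,v in bot.calibration(n).items()})
print(bot.read_state(),bot.tip_reach)
E
```

```text
top {'camera_matrix': [[371.3373, 0.0, 315.7392], [0.0, 371.3373, 197.9586], [0.0, 0.0, 1.0]], 'xyz': [0.454, 0.0153, 0.9148], 'orientation': [-0.7003, -0.0623, 0.0326, 0.7104]}
side {'camera_matrix': [[374.5264, 0.0, 316.54], [0.0, 374.5264, 199.0581], [0.0, 0.0, 1.0]], 'xyz': [0.418, -0.7761, 0.7371], 'orientation': [0.8958, 0.4355, -0.043, -0.0776]}
{'t': 0.1, 'joints': array([-1.39719954,  0.33386503,  0.03985615,  1.46616771, -0.01337629,
        1.34330665, -0.0585086 ]), 'joint_vel': array([ 0.00080099, -0.00156108,  0.00043495, -0.00074862, -0.00124141,
       -0.00117971, -0.00118209]), 'joint_torque': array([ 3.39702339e-03, -6.57818484e+01,  1.33970920e+00, -4.04712296e+01,
       -5.96349640e-02,  4.08810249e-02,  9.20332013e-05]), 'ee_pos': array([0.1750321 , 0.62553184, 0.20823938]), 'tcp_rot': array([-4.24157746e-05,  1.35977013e-01,  9.90711716e-01, -7.39428300e-04]), 'contact_force': array([ 0.00345669,  0.19079838, -0.34187402]), 'ft_torque': array([ 0.042348  , -0.02368759,  0.0568394 ]), 'grip_force': 0.0, 'grip_width': 0.08716560131107284} 0.008
```

View pics/top0.png

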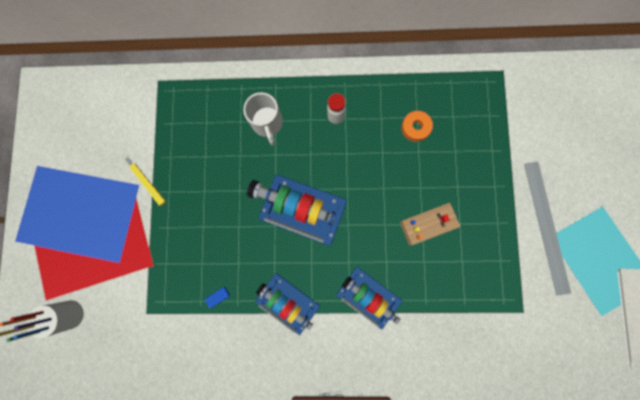

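View pics/side0.png

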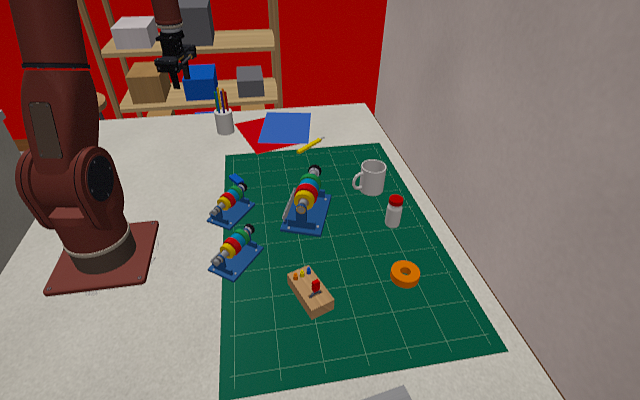

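The look-alikes in the top view:
- **Stands:** small ones at (287,305) and (370,298), big one at (303,208). I'm choosing the big one.
- **Red things:** glue cap (336,102), red tape ring (305,207), red crayon (~417,237), clip tab (444,218). I'm choosing the tab at the −y end of the block.

Next I'll measure both and check them in a close crop.

Run:
```python
from h import *
def yaw(a): return np.degrees(a)
for n,roi in(("top",(240,160,120,95)),("side",(270,150,75,95))):
    z=np.load(n+"0.npz"); p,P=z["p"],z["P"]; x,y,w,h=roi
    sub=p[y:y+h,x:x+w]; Q=P[y:y+h,x:x+w]
    hsv=cv2.cvtColor(sub,cv2.COLOR_RGB2HSV)
    m=(hsv[...,0]>100)&(hsv[...,0]<125)&(hsv[...,1]>110)&(Q[...,2]<.025)
    r=cv2.minAreaRect((Q[m][:,:2]*1000).astype(np.float32)); print(n,"base",r,"z",np.median(Q[m][:,2]))
    k=(hsv[...,2]<45)&(Q[...,2]>.04); print(" knob",k.sum(),Q[k].mean(0),Q[k].min(0),Q[k].max(0))
for n,roi in(("top",(395,195,75,60)),("side",(280,255,60,70))):
    z=np.load(n+"0.npz"); p,P=z["p"],z["P"]; x,y,w,h=roi
    sub=p[y:y+h,x:x+w]; Q=P[y:y+h,x:x+w]; hsv=cv2.cvtColor(sub,cv2.COLOR_RGB2HSV)
    m=(hsv[...,0]>8)&(hsv[...,0]<25)&(hsv[...,1]>60)&(abs(Q[...,2]-.035)<.006)
    r=cv2.minAreaRect((Q[m][:,:2]*1000).astype(np.float32)); print(n,"block",r,np.median(Q[m][:,2]))
    k=((hsv[...,0]<6)|(hsv[...,0]>174))&(hsv[...,1]>150)
    nn,l,s,c=cv2.connectedComponentsWithStats(k.astype(np.uint8))
    for i in range(1,nn):
        if s[i,4]>5: q=Q[l==i]; print(" red",s[i],c[i]+[x,y],np.median(q,0),q.max(0),q.min(0))
for n in("top","side"):
    z=np.load(n+"0.npz"); p,P=z["p"],z["P"]
    hs=cv2.cvtColor(p,cv2.COLOR_RGB2HSV); 
    g=(hs[...,0]>60)&(hs[...,0]<85)&(hs[...,1]>100)&(abs(P[...,2])<.02); print(n,"mat z",np.median(P[g][:,2]))
a=np.load("top0.npz")["p"][160:255,240:470]; b=np.load("side0.npz")["p"][150:330,270:345]
A=cv2.resize(a,None,fx=2.4,fy=2.4);B=cv2.resize(b,None,fx=3,fy=3)
C=np.zeros((540,552+225,3),np.uint8);C[:A.shape[0],:552]=A[:,:552];C[:B.shape[0],552:552+225]=B;save("pics/crop1.png",C)
```

```text
top base ((549.7142944335938, 86.01934051513672), (188.52577209472656, 118.12682342529297), 68.94081115722656) z 0.012561408307146693
 knob 74 [0.59072618 0.19375674 0.09676165] [0.57313739 0.18237178 0.08172962] [0.60694145 0.20374565 0.10355599]
side base ((556.0278930664062, 98.47322082519531), (227.44259643554688, 118.51289367675781), 68.54293060302734) z 0.010662626797640906
 knob 38 [0.59454501 0.18882275 0.09150444] [0.57069429 0.17823779 0.06906292] [0.60838121 0.19927856 0.10037857]
top block ((509.1171875, -216.61630249023438), (58.47261428833008, 120.99771118164062), 20.16078758239746) 0.035318452728576144
 red [46 20  8  7 49] [444.51020408 218.16326531] [ 0.51719272 -0.23733581  0.07842723] [ 0.52407393 -0.23261059  0.08366955] [ 0.51051061 -0.25522153  0.03399767]
side block ((508.04083251953125, -218.7626190185547), (61.090755462646484, 123.12354278564453), 20.332637786865234) 0.033829085410853665
 red [32 24  8 14 90] [315.48888889 285.26666667] [ 0.51786933 -0.24540497  0.06871185] [ 0.52693745 -0.19902904  0.08041503] [ 0.5093515  -0.249087    0.03289509]
top mat z 0.0011719260250765973
side mat z -0.0005857385632006551
```

View pics/crop1.png

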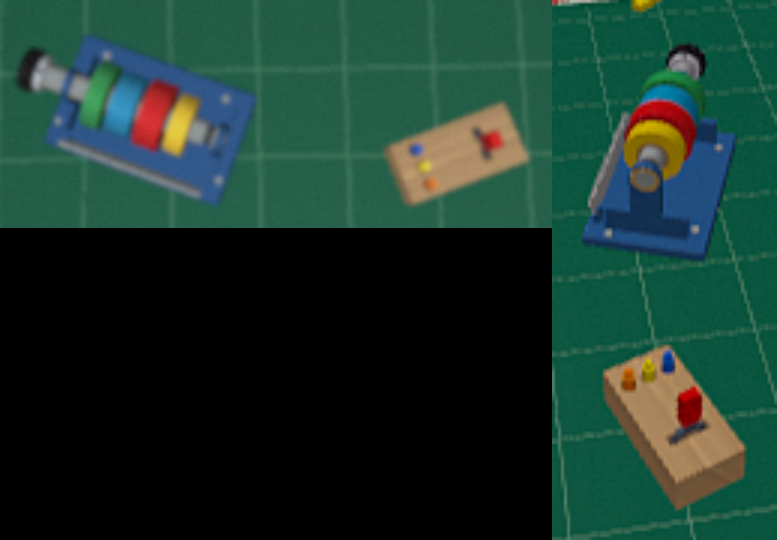

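The crop confirms the big stand, with the knob toward the upper left and the groove end at the lower right. The red tab stands in its slot at the block's −y end. Stand centre is (0.550, 0.086) with +y at 68.9°. The clip is at (0.5175, −0.240) with its x at 20.2°. First I'll push the knob.

```bash
cat >> h.py <<'E'
def go(x,y,z,ydeg):
    "shift in tool axes and turn to put TCP at x,y,z with tool y along ydeg (mod 180)"
    s=bot.read_state(); M=quat(s["tcp_rot"]).as_matrix(); d=np.array([x,y,z])-s["ee_pos"]
    c=np.degrees(np.arctan2(M[1,1],M[0,1])); t=(c-ydeg+90)%180-90
    print("t",round(s["t"],2),"pos",s["ee_pos"].round(4),"ydeg",c.round(1),"lin",(M.T@d).round(4),"turn",np.radians(t).round(4),"F",s["contact_force"].round(1),"w",round(s["grip_width"],4),"tilt",M[:,2].round(3),"q7",s["joints"][6].round(2))
C0=np.array([.5497,.0860]); SY=np.array([np.cos(np.radians(68.9)),np.sin(np.radians(68.9))]); SX=np.array([SY[1],-SY[0]])
def st(x,y): return C0+SX*x+SY*y
E
python3 -c "
from h import *
go(*st(0,.18),.2,68.9)"
```

```text
t 0.1 pos [0.175  0.6255 0.2082] ydeg 74.4 lin [-0.5233 -0.2394  0.0087] turn 0.0955 F [ 0.   0.2 -0.3] w 0.0872 tilt [-0.    -0.001 -1.   ] q7 -0.06
```

Request:
step_arm([
  {"fingers": 0.0,"linear": [-0.052,-0.024,0.0],"turn": 0.02},
  {"fingers": 0.0,"linear": [-0.104,-0.048,0.0],"turn": 0.04},
  {"fingers": 0.0,"linear": [-0.156,-0.072,0.0],"turn": 0.06},
  {"fingers": 0.0,"linear": [-0.208,-0.096,0.0],"turn": 0.08},
  {"fingers": 0.0,"linear": [-0.26,-0.12,0.0],"turn": 0.095},
], squeeze=20)

```text
t: 0.72
ee_pos: [0.3943, 0.4388, 0.2088]
tcp_rot: [-0.0, 0.183, 0.983, -0.0]
contact_force: [1.4, 0.9, -0.1]
grip_width: 0.0448
grip_force: 0.0
```

```bash
python3 -c "
from h import *
go(*st(0,.18),.2,68.9)"
```

```text
t 0.72 pos [0.3943 0.4388 0.2088] ydeg 68.9 lin [-0.272  -0.0931  0.0088] turn -0.0001 F [ 1.4  0.9 -0.1] w 0.0448 tilt [-0. -0. -1.] q7 0.32
```

Request:
step_arm([
  {"fingers": 0.0,"linear": [-0.056,-0.019,0.0],"turn": 0},
  {"fingers": 0.0,"linear": [-0.112,-0.038,0.0],"turn": 0},
  {"fingers": 0.0,"linear": [-0.168,-0.057,0.0],"turn": 0},
  {"fingers": 0.0,"linear": [-0.224,-0.075,0.003],"turn": 0},
  {"fingers": 0.0,"linear": [-0.272,-0.093,0.006],"turn": 0},
])

```text
t: 1.35
ee_pos: [0.6149, 0.2539, 0.2026]
tcp_rot: [-0.0, 0.183, 0.983, -0.0]
contact_force: [-0.0, 0.8, 0.4]
grip_width: 0.0019
grip_force: 0.0
```

```bash
python3 -c "
from h import *
go(*st(0,.17),.078,68.9)
p,d=grab('top');save('pics/a.png',p[60:260,150:400],3.0)"
```

```text
t 1.35 pos [0.6149 0.2539 0.2026] ydeg 68.9 lin [ 0.0004 -0.0101  0.1246] turn -0.0001 F [-0.   0.8  0.4] w 0.0019 tilt [-0.    -0.001 -1.   ] q7 0.84
```

View pics/a.png

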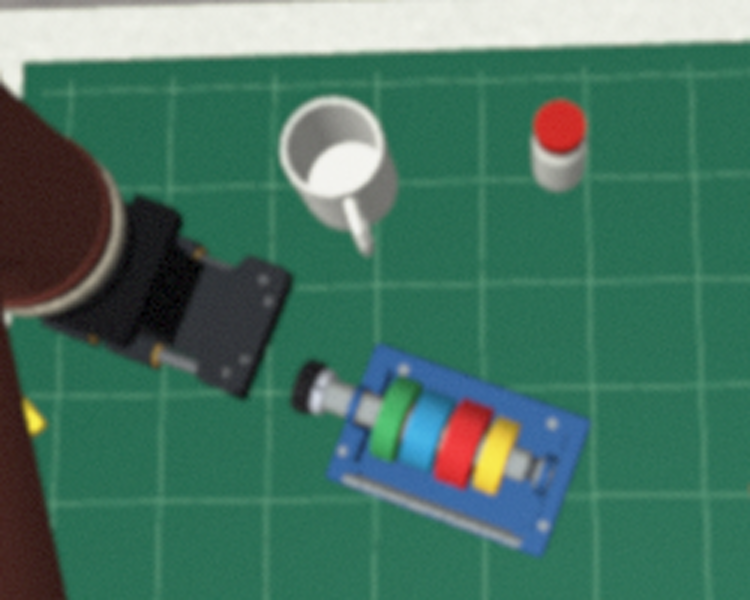

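The closed gripper is beyond the knob (knob at crop 310,388), clear of the mug. I'll go down and then approach.

Request:
step_arm([
  {"fingers": 0.0,"linear": [0,-0.002,0.03],"turn": 0},
  {"fingers": 0.0,"linear": [0,-0.004,0.065],"turn": 0},
  {"fingers": 0.0,"linear": [0,-0.006,0.1],"turn": 0},
  {"fingers": 0.0,"linear": [0,-0.01,0.124],"turn": 0},
  {"fingers": 0.0,"linear": [0,-0.012,0.124],"turn": 0},
])

```text
t: 2.02
ee_pos: [0.6075, 0.2437, 0.0768]
tcp_rot: [-0.002, 0.183, 0.983, -0.001]
contact_force: [-0.2, 0.2, 1.2]
grip_width: 0.0006
grip_force: 0.0
```

Request:
step_arm([
  {"fingers": 0.0,"linear": [0,-0.003,0],"turn": 0},
  {"fingers": 0.0,"linear": [0,-0.006,0],"turn": 0},
  {"fingers": 0.0,"linear": [0,-0.009,0],"turn": 0},
  {"fingers": 0.0,"linear": [0,-0.012,0],"turn": 0},
  {"fingers": 0.0,"linear": [0,-0.014,0],"turn": 0},
])

```text
t: 2.65
ee_pos: [0.6042, 0.2313, 0.0792]
tcp_rot: [0.0, 0.183, 0.983, 0.0]
contact_force: [0.5, 0.2, -0.3]
grip_width: 0.0006
grip_force: 0.0
```

Request:
step_arm([
  {"fingers": 0.0,"linear": [0,-0.002,0],"turn": 0},
  {"fingers": 0.0,"linear": [0,-0.004,0],"turn": 0},
  {"fingers": 0.0,"linear": [0,-0.006,0],"turn": 0},
  {"fingers": 0.0,"linear": [0,-0.008,0],"turn": 0},
  {"fingers": 0.0,"linear": [0,-0.01,0],"turn": 0},
])

```text
t: 3.28
ee_pos: [0.6006, 0.222, 0.079]
tcp_rot: [-0.0, 0.183, 0.983, -0.0]
contact_force: [0.7, 0.4, 0.1]
grip_width: 0.0006
grip_force: 0.0
```

```bash
cat >> h.py <<'E'
def s2():
    s=bot.read_state(); d=s["ee_pos"][:2]-C0; f=s["contact_force"]
    print("t",round(s["t"],2),"stand xy",(d@SX).round(4),(d@SY).round(4),"z",s["ee_pos"][2].round(4),"F stand",(f[:2]@SX).round(1),(f[:2]@SY).round(1),f[2].round(1),"w",round(s["grip_width"],4),"tq",s["ft_torque"].round(2))
E
python3 -c "
from h import *
s2()"
```

```text
t 3.27 stand xy -0.0015 0.1452 z 0.079 F stand 0.5 0.7 0.1 w 0.0006 tq [-0.01  0.03  0.01]
```

Request:
step_arm([
  {"fingers": 0.0,"linear": [0.0,-0.002,0],"turn": 0},
  {"fingers": 0.0,"linear": [0,-0.004,0],"turn": 0},
  {"fingers": 0.0,"linear": [0,-0.006,0],"turn": 0},
  {"fingers": 0.0,"linear": [0,-0.008,0],"turn": 0},
  {"fingers": 0.0,"linear": [0,-0.01,0],"turn": 0},
])

```text
t: 3.9
ee_pos: [0.597, 0.2127, 0.0791]
tcp_rot: [0.0, 0.183, 0.983, -0.0]
contact_force: [0.2, -0.2, -0.5]
grip_width: 0.0006
grip_force: 0.0
```

Request:
step_arm([
  {"fingers": 0.0,"linear": [0.0,-0.001,0],"turn": 0},
  {"fingers": 0.0,"linear": [0,-0.002,0],"turn": 0},
  {"fingers": 0.0,"linear": [0,-0.003,0],"turn": 0},
  {"fingers": 0.0,"linear": [0,-0.004,0],"turn": 0},
  {"fingers": 0.0,"linear": [0,-0.005,0],"turn": 0},
])

```text
t: 4.53
ee_pos: [0.5957, 0.2096, 0.0792]
tcp_rot: [0.001, 0.182, 0.983, 0.001]
contact_force: [4.1, 5.6, -3.8]
grip_width: 0.0004
grip_force: 3.0
```

```bash
python3 -c "
from h import *
s2()"
```

```text
t 4.53 stand xy -0.0016 0.1319 z 0.0792 F stand 1.9 6.7 -3.8 w 0.0004 tq [ 1.15 -0.91  0.06]
```

Request:
step_arm([
  {"fingers": 0.0,"linear": [0.0,-0.0015,0],"turn": 0},
  {"fingers": 0.0,"linear": [0,-0.003,0],"turn": 0},
  {"fingers": 0.0,"linear": [0,-0.0045,0],"turn": 0},
  {"fingers": 0.0,"linear": [0,-0.006,0],"turn": 0},
  {"fingers": 0.0,"linear": [0,-0.007,0],"turn": 0},
])

```text
t: 5.15
ee_pos: [0.5932, 0.2031, 0.0792]
tcp_rot: [0.001, 0.182, 0.983, 0.001]
contact_force: [3.1, 4.5, -3.8]
grip_width: 0.0003
grip_force: 3.0
```

```bash
python3 -c "
from h import *
s2()"
```

```text
t 5.15 stand xy -0.0016 0.1249 z 0.0792 F stand 1.3 5.4 -3.8 w 0.0003 tq [ 1.15 -0.87  0.02]
```

Request:
step_arm([
  {"fingers": 0.0,"linear": [0.0,-0.0008,0],"turn": 0},
  {"fingers": 0.0,"linear": [0,-0.0016,0],"turn": 0},
  {"fingers": 0.0,"linear": [0,-0.0024,0],"turn": 0},
  {"fingers": 0.0,"linear": [0,-0.003,0],"turn": 0},
  {"fingers": 0.0,"linear": [0,-0.003,0],"turn": 0},
])

```text
t: 5.78
ee_pos: [0.5921, 0.2002, 0.0792]
tcp_rot: [0.001, 0.182, 0.983, 0.001]
contact_force: [4.0, 5.1, -3.0]
grip_width: 0.0005
grip_force: 2.8
```

```bash
python3 -c "
from h import *
s2()"
```

```text
t 5.78 stand xy -0.0016 0.1218 z 0.0792 F stand 1.9 6.2 -3.0 w 0.0005 tq [ 1.14 -0.78  0.05]
```

Request:
step_arm([
  {"fingers": 0.0,"linear": [0.0,-0.0005,0],"turn": 0},
  {"fingers": 0.0,"linear": [0,-0.001,0],"turn": 0},
  {"fingers": 0.0,"linear": [0,-0.0015,0],"turn": 0},
  {"fingers": 0.0,"linear": [0,-0.002,0],"turn": 0},
  {"fingers": 0.0,"linear": [0,-0.002,0],"turn": 0},
])

```text
t: 6.4
ee_pos: [0.5914, 0.1984, 0.0792]
tcp_rot: [0.001, 0.182, 0.983, 0.001]
contact_force: [3.9, 4.8, -3.6]
grip_width: 0.0003
grip_force: 2.9
```

```bash
python3 -c "
from h import *
s2()"
```

```text
t 6.4 stand xy -0.0016 0.1199 z 0.0792 F stand 1.9 5.8 -3.6 w 0.0003 tq [ 1.16 -0.86  0.01]
```

Request:
step_arm([
  {"fingers": 0.0,"linear": [0.0,-0.0005,0],"turn": 0},
  {"fingers": 0.0,"linear": [0,-0.001,0],"turn": 0},
  {"fingers": 0.0,"linear": [0,-0.0015,0],"turn": 0},
  {"fingers": 0.0,"linear": [0,-0.002,0],"turn": 0},
  {"fingers": 0.0,"linear": [0,-0.002,0],"turn": 0},
])

```text
t: 7.02
ee_pos: [0.5907, 0.1966, 0.0792]
tcp_rot: [0.001, 0.182, 0.983, 0.001]
contact_force: [3.8, 5.7, -3.7]
grip_width: 0.0004
grip_force: 2.9
```

```bash
python3 -c "
from h import *
s2()"
```

```text
t 7.03 stand xy -0.0016 0.1179 z 0.0792 F stand 1.5 6.6 -3.7 w 0.0004 tq [ 1.12 -0.79  0.01]
```

Request:
step_arm([
  {"fingers": 0.0,"linear": [0.0,-0.0005,0],"turn": 0},
  {"fingers": 0.0,"linear": [0,-0.001,0],"turn": 0},
  {"fingers": 0.0,"linear": [0,-0.0015,0],"turn": 0},
  {"fingers": 0.0,"linear": [0,-0.002,0],"turn": 0},
  {"fingers": 0.0,"linear": [0,-0.002,0],"turn": 0},
])

```text
t: 7.65
ee_pos: [0.59, 0.1947, 0.0792]
tcp_rot: [0.001, 0.182, 0.983, 0.001]
contact_force: [3.7, 4.9, -3.4]
grip_width: 0.0004
grip_force: 2.9
```

Request:
step_arm([
  {"fingers": 0.0,"linear": [0.0,-0.0005,0],"turn": 0},
  {"fingers": 0.0,"linear": [0,-0.001,0],"turn": 0},
  {"fingers": 0.0,"linear": [0,-0.0015,0],"turn": 0},
  {"fingers": 0.0,"linear": [0,-0.002,0],"turn": 0},
  {"fingers": 0.0,"linear": [0,-0.0025,0],"turn": 0},
])

```text
t: 8.28
ee_pos: [0.5891, 0.1924, 0.0792]
tcp_rot: [0.001, 0.182, 0.983, 0.001]
contact_force: [2.9, 5.5, -3.5]
grip_width: 0.0006
grip_force: 3.0
```

Request:
step_arm([
  {"fingers": 0.0,"linear": [0.0,-0.0005,0],"turn": 0},
  {"fingers": 0.0,"linear": [0,-0.001,0],"turn": 0},
  {"fingers": 0.0,"linear": [0,-0.0015,0],"turn": 0},
  {"fingers": 0.0,"linear": [0,-0.002,0],"turn": 0},
  {"fingers": 0.0,"linear": [0,-0.0025,0],"turn": 0},
])

```text
t: 8.9
ee_pos: [0.5888, 0.1916, 0.0793]
tcp_rot: [0.001, 0.182, 0.983, 0.002]
contact_force: [7.6, 9.8, -7.1]
grip_width: 0.0003
grip_force: 5.9
```

Request:
step_arm([
  {"fingers": 0.0,"linear": [0.0,-0.0004,0],"turn": 0},
  {"fingers": 0.0,"linear": [0,-0.0008,0],"turn": 0},
  {"fingers": 0.0,"linear": [0,-0.001,0],"turn": 0},
  {"fingers": 0.0,"linear": [0,-0.001,0],"turn": 0},
  {"fingers": 0.0,"linear": [0,-0.001,0],"turn": 0},
])

```text
t: 9.52
ee_pos: [0.5887, 0.1916, 0.0794]
tcp_rot: [0.002, 0.182, 0.983, 0.002]
contact_force: [8.9, 11.6, -7.8]
grip_width: 0.0001
grip_force: 6.9
```

Request:
step_arm([
  {"fingers": 0.0,"linear": [0.0,0.005,0],"turn": 0},
  {"fingers": 0.0,"linear": [0,0.02,0],"turn": 0},
  {"fingers": 0.0,"linear": [0,0.03,-0.01],"turn": 0},
  {"fingers": 0.0,"linear": [0,0.035,-0.05],"turn": 0},
  {"fingers": 0.03,"linear": [0,0.035,-0.11],"turn": 0},
])

```text
t: 10.15
ee_pos: [0.5989, 0.2209, 0.1892]
tcp_rot: [-0.001, 0.182, 0.983, -0.001]
contact_force: [0.5, 1.4, 0.2]
grip_width: 0.0048
grip_force: 0.0
```

Run:
```python
from h import *
s2()
go(.5175,-.240,.17,20.2)
```

```text
t 10.15 stand xy -0.0027 0.1436 z 0.1892 F stand -0.0 1.4 0.2 w 0.0048 tq [ 0.06 -0.09 -0.03]
t 10.15 pos [0.5989 0.2209 0.1892] ydeg 69.0 lin [-0.0894 -0.4594  0.0202] turn 0.8514 F [0.5 1.4 0.2] w 0.0048 tilt [-0.003 -0.002 -1.   ] q7 0.87
```

The spindle is against its stop. Now to the clip.

Request:
step_arm([
  {"fingers": 0.05,"linear": [-0.009,-0.046,0.0],"turn": 0.085},
  {"fingers": 0.05,"linear": [-0.018,-0.092,0.0],"turn": 0.17},
  {"fingers": 0.05,"linear": [-0.027,-0.138,0.0],"turn": 0.255},
  {"fingers": 0.05,"linear": [-0.036,-0.184,0.0],"turn": 0.34},
  {"fingers": 0.05,"linear": [-0.045,-0.23,0.0],"turn": 0.425},
])

```text
t: 10.78
ee_pos: [0.5592, -0.0117, 0.19]
tcp_rot: [0.0, 0.387, 0.922, 0.0]
contact_force: [0.5, 0.4, 1.0]
grip_width: 0.0476
grip_force: 0.0
```

Run:
```python
from h import *
go(.5175,-.240,.17,20.2)
```

```text
t 10.78 pos [ 0.5592 -0.0117  0.19  ] ydeg 44.4 lin [-0.1339 -0.1896  0.02  ] turn 0.4227 F [0.5 0.4 1. ] w 0.0476 tilt [ 0.001  0.    -1.   ] q7 0.8
```

Request:
step_arm([
  {"fingers": 0.05,"linear": [-0.027,-0.038,0.0],"turn": 0.085},
  {"fingers": 0.05,"linear": [-0.054,-0.076,0.0],"turn": 0.17},
  {"fingers": 0.05,"linear": [-0.08,-0.114,0.0],"turn": 0.255},
  {"fingers": 0.05,"linear": [-0.107,-0.152,0.01],"turn": 0.34},
  {"fingers": 0.05,"linear": [-0.134,-0.19,0.02],"turn": 0.423},
])

```text
t: 11.4
ee_pos: [0.5181, -0.2405, 0.1699]
tcp_rot: [0.001, 0.572, 0.82, 0.0]
contact_force: [0.5, 0.1, -0.8]
grip_width: 0.0502
grip_force: 0.0
```

Run:
```python
from h import *
go(.5175,-.240,.057,20.2)
a,d=grab('side');b,d=grab('top')
A=cv2.resize(a[230:330,260:360],None,fx=4,fy=4);B=cv2.resize(b[170:270,390:490],None,fx=4,fy=4)
save('pics/b.png',np.hstack([A,B]))
```

```text
t 11.4 pos [ 0.5181 -0.2405  0.1699] ydeg 20.2 lin [ 0.0008 -0.0005  0.1129] turn 0.0002 F [ 0.5  0.1 -0.8] w 0.0502 tilt [ 0.001 -0.    -1.   ] q7 0.86
```

View pics/b.png

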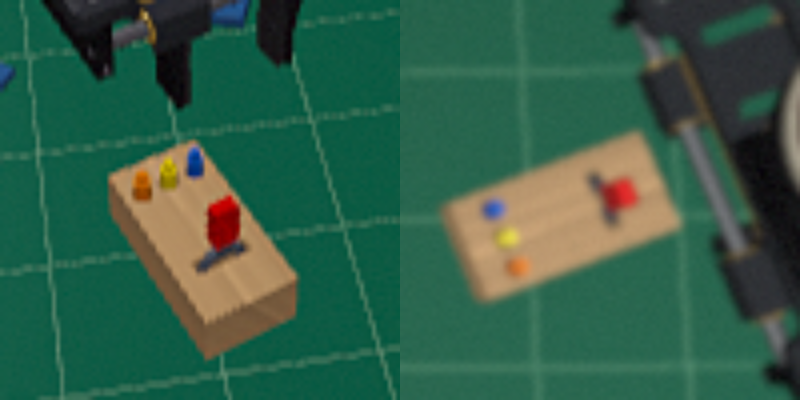

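The gripper stands above the clip, with the tab at left-half (222,222) and right-half (620,193), and is aligned with the slot. Going down.

Request:
step_arm([
  {"fingers": 0.05,"linear": [0.0008,-0.0005,0.03],"turn": 0},
  {"fingers": 0.05,"linear": [0.0008,-0.0005,0.065],"turn": 0},
  {"fingers": 0.05,"linear": [0.0008,-0.0005,0.09],"turn": 0},
  {"fingers": 0.05,"linear": [0.0008,-0.0005,0.105],"turn": 0},
  {"fingers": 0.05,"linear": [0.0008,-0.0005,0.113],"turn": 0},
])

```text
t: 12.12
ee_pos: [0.5175, -0.2385, 0.0559]
tcp_rot: [-0.0, 0.571, 0.821, -0.0]
contact_force: [0.5, 0.3, 0.9]
grip_width: 0.05
grip_force: 0.0
```

Run:
```python
from h import *
go(.5175,-.240,.057,20.2)
a,d=grab('side')
save('pics/c.png',a[230:330,260:360],6)
```

```text
t 12.12 pos [ 0.5175 -0.2385  0.0559] ydeg 20.4 lin [-0.0015 -0.0005 -0.0011] turn 0.0031 F [0.5 0.3 0.9] w 0.05 tilt [-0. -0. -1.] q7 0.94
```

View pics/c.png

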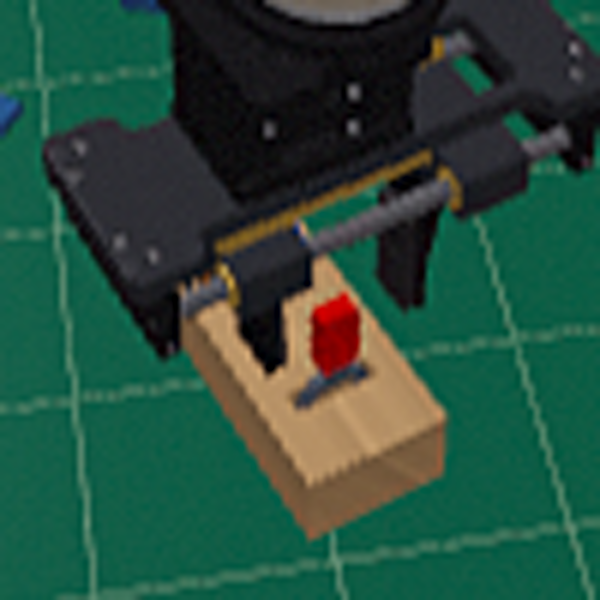

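The fingers straddle the tab, but their tips (270,370) and (410,305) look a bit behind it. I'll measure the tips from depth before closing.

Run:
```python
from h import *
s=bot.read_state(); M=quat(s["tcp_rot"]).as_matrix()
for n in("side","top"):
    p,d=grab(n);P=cloud(n,d); hsv=cv2.cvtColor(p,cv2.COLOR_RGB2HSV)
    near=(np.hypot(P[...,0]-.5175,P[...,1]+.24)<.08)&(P[...,2]>.04)&(P[...,2]<.2)
    r=near&((hsv[...,0]<6)|(hsv[...,0]>174))&(hsv[...,1]>150)
    Q=(P-s["ee_pos"])@M
    if r.sum(): print(n,"red",r.sum(),"tool median",np.median(Q[r],0).round(4),Q[r].min(0).round(4),Q[r].max(0).round(4))
    k=near&(hsv[...,2]<60)&(P[...,2]<.09)
    for side in(-1,1):
        m=k&(Q[...,1]*side>.012)
        if m.sum()>3: print(n,"finger",side,m.sum(),np.median(Q[m],0).round(4),Q[m].min(0).round(4),Q[m].max(0).round(4))
```

```text
side red 92 tool median [-0.0077 -0.0021 -0.0157] [-0.0136 -0.0097 -0.0877] [0.0014 0.0778 0.006 ]
side finger -1 29 [-0.0095 -0.0347 -0.0253] [-0.0129 -0.0354 -0.0323] [ 0.0058 -0.0282 -0.0182]
side finger 1 46 [-0.0086  0.0247 -0.0252] [-0.0127  0.0228 -0.0342] [ 0.0045  0.0327 -0.014 ]
top red 24 tool median [ 0.0014  0.0022 -0.0264] [-0.0031 -0.0051 -0.1254] [ 0.0262  0.0084 -0.0228]
```

Run:
```python
from h import *
s=bot.read_state(); M=quat(s["tcp_rot"]).as_matrix()
c=bot.calibration("side");K=np.array(c["camera_matrix"]);Rc=quat(c["orientation"]).as_matrix()
for q in[(-.0095,.025,.008),(-.0095,-.025,.008),(-.0095,.025,-.011),(-.0095,-.025,-.011),(-.0077,0,.008)]:
    w=s["ee_pos"]+M@np.array(q); v=(w-c["xyz"])@Rc; u=K@np.array([v[0],-v[1],-v[2]]); u=u[:2]/u[2]
    print(q,w.round(3),"crop px",((u-[260,230])*6).round())
p,d=grab("side");P=cloud("side",d);Q=((P-s["ee_pos"])@M)
for v in range(286,296): print(v,[(int(p[v,u].max()),*(Q[v,u]*1000).round().astype(int)) for u in (303,305)])
```

```text
(-0.0095, 0.025, 0.008) [ 0.544 -0.239  0.049] crop px [399. 344.]
(-0.0095, -0.025, 0.008) [ 0.497 -0.256  0.049] crop px [285. 397.]
(-0.0095, 0.025, -0.011) [ 0.544 -0.239  0.068] crop px [401. 311.]
(-0.0095, -0.025, -0.011) [ 0.497 -0.256  0.068] crop px [285. 365.]
(-0.0077, 0, 0.008) [ 0.52  -0.246  0.049] crop px [340. 367.]
286 [(8, np.int64(-8), np.int64(-35), np.int64(-33)), (15, np.int64(-12), np.int64(-33), np.int64(-36))]
287 [(9, np.int64(-9), np.int64(-36), np.int64(-30)), (14, np.int64(-12), np.int64(-32), np.int64(-31))]
288 [(8, np.int64(-9), np.int64(-36), np.int64(-27)), (18, np.int64(-12), np.int64(-32), np.int64(-28))]
289 [(0, np.int64(-7), np.int64(-35), np.int64(-21)), (8, np.int64(-12), np.int64(-33), np.int64(-25))]
290 [(81, np.int64(-8), np.int64(-35), np.int64(-19)), (11, np.int64(-12), np.int64(-32), np.int64(-21))]
291 [(172, np.int64(-8), np.int64(-36), np.int64(-16)), (0, np.int64(-11), np.int64(-32), np.int64(-16))]
292 [(199, np.int64(17), np.int64(-22), np.int64(24)), (140, np.int64(-11), np.int64(-32), np.int64(-14))]
293 [(188, np.int64(14), np.int64(-24), np.int64(23)), (191, np.int64(11), np.int64(-20), np.int64(23))]
294 [(185, np.int64(10), np.int64(-26), np.int64(22)), (184, np.int64(9), np.int64(-21), np.int64(23))]
295 [(183, np.int64(8), np.int64(-27), np.int64(21)), (183, np.int64(7), np.int64(-23), np.int64(24))]
```

Depth and projection put the finger ends a little higher than stated, but they still overlap the tab well. I'll shift 1.5 mm and close gently.

Request:
step_arm([
  {"fingers": 0.05,"linear": [-0.0015,0,0.0],"turn": 0},
  {"fingers": 0.03,"linear": [-0.0015,0,0.0],"turn": 0},
  {"fingers": 0.01,"linear": [-0.0015,0,0.0],"turn": 0},
  {"fingers": 0.008,"linear": [-0.0015,0,0.0],"turn": 0},
  {"fingers": 0.008,"linear": [-0.0015,0,0.0],"turn": 0},
], squeeze=10)

```text
t: 12.95
ee_pos: [0.5176, -0.2401, 0.0561]
tcp_rot: [-0.0, 0.571, 0.821, -0.0]
contact_force: [0.3, -0.1, 0.6]
grip_width: 0.0181
grip_force: 0.0
```

Run:
```python
from h import *
go(.5175,-.240,.057,20.2)
a,d=grab('side')
save('pics/d.png',a[240:320,270:350],7)
```

```text
t 12.95 pos [ 0.5176 -0.2401  0.0561] ydeg 20.3 lin [ 0.0002 -0.0001 -0.0009] turn 0.0025 F [ 0.3 -0.1  0.6] w 0.0181 tilt [-0.  0. -1.] q7 0.94
```

View pics/d.png

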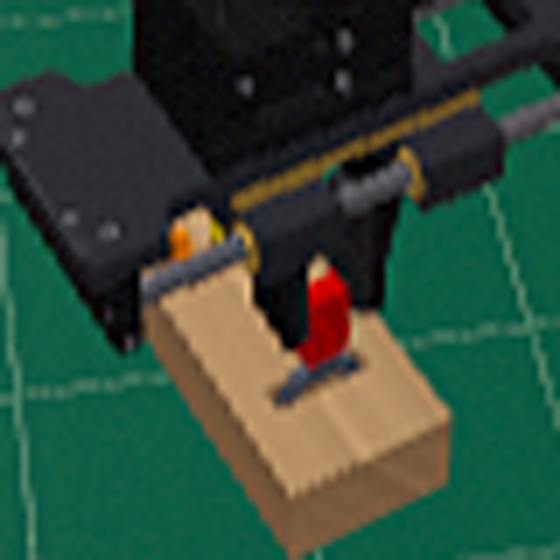

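The fingers are just reaching the tab (320,320), one on each side. Closing firmly.

Request:
step_arm([
  {"fingers": 0.008,"linear": [0,0,0.0],"turn": 0},
  {"fingers": 0.008,"linear": [0,0,0.0],"turn": 0},
  {"fingers": 0.005,"linear": [0,0,0.0],"turn": 0},
  {"fingers": 0.005,"linear": [0,0,0.0],"turn": 0},
  {"fingers": 0.005,"linear": [0,0,0.0],"turn": 0},
])

```text
t: 13.62
ee_pos: [0.5176, -0.2402, 0.0561]
tcp_rot: [-0.0, 0.571, 0.821, -0.0]
contact_force: [0.6, 0.9, 0.3]
grip_width: 0.0155
grip_force: 10.0
```

Run:
```python
from h import *
go(.5175,-.240,.057,20.2)
```

```text
t 13.62 pos [ 0.5176 -0.2402  0.0561] ydeg 20.3 lin [ 0.0002 -0.0001 -0.0009] turn 0.0024 F [0.6 0.9 0.3] w 0.0155 tilt [-0. -0. -1.] q7 0.94
```

Gripped at 15.5 mm with no side load. I'll squeeze harder, let it settle, then lift straight up.

Request:
step_arm([
  {"fingers": 0.005,"linear": [0,0,0.0],"turn": 0},
  {"fingers": 0.005,"linear": [0,0,0.0],"turn": 0},
  {"fingers": 0.005,"linear": [0,0,-0.004],"turn": 0},
  {"fingers": 0.005,"linear": [0,0,-0.01],"turn": 0},
  {"fingers": 0.005,"linear": [0,0,-0.018],"turn": 0},
], squeeze=50)

```text
t: 14.25
ee_pos: [0.5176, -0.2402, 0.0746]
tcp_rot: [0.0, 0.571, 0.821, -0.0]
contact_force: [0.3, -0.3, -0.1]
grip_width: 0.0151
grip_force: 50.0
```

Request:
step_arm([
  {"fingers": 0.005,"linear": [0,0,-0.015],"turn": 0},
  {"fingers": 0.005,"linear": [0,0,-0.035],"turn": 0},
  {"fingers": 0.005,"linear": [0,0,-0.065],"turn": 0},
  {"fingers": 0.005,"linear": [0,0,-0.095],"turn": 0},
  {"fingers": 0.005,"linear": [0,0,-0.115],"turn": 0},
])

```text
t: 14.88
ee_pos: [0.518, -0.2406, 0.1916]
tcp_rot: [0.001, 0.571, 0.821, 0.0]
contact_force: [0.0, 0.2, -0.4]
grip_width: 0.0149
grip_force: 50.0
```

Run:
```python
from h import *
go(*st(0,-.09),.185,-21.1)
s=bot.read_state(); M=quat(s["tcp_rot"]).as_matrix()
for n in("side","top"):
    p,d=grab(n);P=cloud(n,d); hsv=cv2.cvtColor(p,cv2.COLOR_RGB2HSV)
    near=(np.hypot(P[...,0]-.5175,P[...,1]+.24)<.08)&(P[...,2]>.1)&(P[...,2]<.25)
    r=near&((hsv[...,0]<6)|(hsv[...,0]>174))&(hsv[...,1]>150)
    Q=(P-s["ee_pos"])@M
    if r.sum(): print(n,"red",r.sum(),"tool median",np.median(Q[r],0).round(4),Q[r].min(0).round(4),Q[r].max(0).round(4))
    if n=="side":
        v,u=np.where(r); v0,u0=int(v.mean()),int(u.mean()); print(u0,v0); save('pics/e.png',p[v0-35:v0+45,u0-40:u0+40],7)
```

```text
t 14.88 pos [ 0.518  -0.2406  0.1916] ydeg 20.3 lin [0.2278 0.0835 0.0065] turn 0.7229 F [ 0.   0.2 -0.4] w 0.0149 tilt [ 0.002 -0.    -1.   ] q7 0.85
side red 99 tool median [-0.006  -0.0008 -0.013 ] [-0.0141 -0.0163 -0.0259] [0.0082 0.0143 0.0086]
316 242
top red 34 tool median [ 0.0037 -0.0003 -0.0104] [-0.0047 -0.0075 -0.0283] [0.0096 0.0092 0.0031]
```

View pics/e.png

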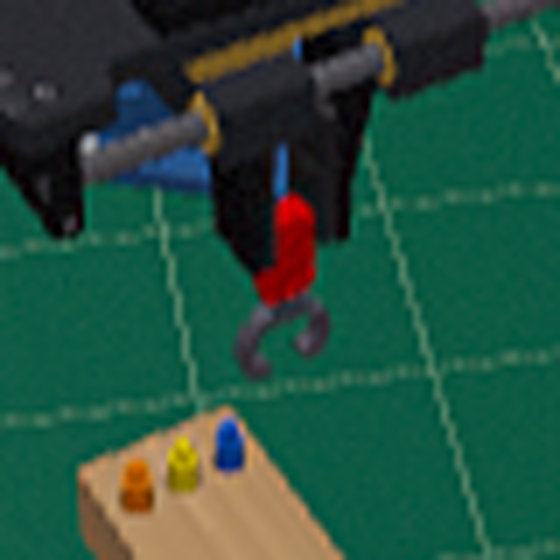

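The clip is held upright, legs down, in the gripper (tab at 290,245; open jaws at 285,340). Next I'll find the rod's end (groove centre + 14 mm) from depth on the way over.

```bash
cat > rod.py <<'E'
from h import *
for n in("side","top"):
    p,d=grab(n);P=cloud(n,d); D=P[...,:2]-C0; X=D@SX;Y=D@SY;Z=P[...,2]
    m=(abs(X)<.014)&(Y<-.082)&(Y>-.125)&(Z>.066)&(Z<.098)
    print(n,m.sum())
    for v,u in zip(*np.where(m)): print((u,v),(X[v,u]*1000).round(1),(Y[v,u]*1000).round(1),(Z[v,u]*1000).round(1),p[v,u].tolist()) if abs(X[v,u])<.008 else 0
E
python3 rod.py
```

```text
side 0
top 77
(np.int64(335), np.int64(216)) 5.2 -82.8 88.5 [78, 85, 95]
(np.int64(336), np.int64(216)) 6.0 -84.9 87.1 [64, 71, 84]
(np.int64(337), np.int64(216)) 6.8 -87.0 87.1 [66, 77, 92]
(np.int64(338), np.int64(216)) 7.3 -89.1 90.5 [89, 98, 110]
(np.int64(339), np.int64(216)) 8.0 -91.2 91.7 [103, 108, 117]
(np.int64(335), np.int64(217)) 3.0 -83.6 88.9 [88, 91, 94]
(np.int64(336), np.int64(217)) 3.8 -85.7 89.2 [72, 75, 78]
(np.int64(337), np.int64(217)) 4.6 -87.8 88.1 [87, 91, 92]
(np.int64(338), np.int64(217)) 5.3 -89.9 89.6 [113, 118, 118]
(np.int64(339), np.int64(217)) 5.6 -92.0 94.5 [127, 133, 131]
(np.int64(340), np.int64(217)) 6.5 -94.1 93.7 [124, 130, 128]
(np.int64(341), np.int64(217)) 7.6 -96.1 89.3 [117, 122, 122]
(np.int64(334), np.int64(218)) -0.0 -82.3 91.3 [100, 103, 105]
(np.int64(335), np.int64(218)) 0.9 -84.4 88.9 [83, 86, 89]
(np.int64(336), np.int64(218)) 1.6 -86.5 90.3 [80, 86, 87]
(np.int64(337), np.int64(218)) 2.5 -88.5 88.3 [104, 108, 110]
(np.int64(338), np.int64(218)) 2.7 -90.7 95.0 [132, 136, 135]
(np.int64(339), np.int64(218)) 3.7 -92.7 92.5 [143, 148, 
[... 1913 characters left out ...]
2, 102]
(np.int64(336), np.int64(222)) -6.6 -89.5 88.3 [114, 118, 121]
(np.int64(337), np.int64(222)) -5.9 -91.6 89.3 [141, 145, 147]
(np.int64(338), np.int64(222)) -5.2 -93.7 90.0 [151, 159, 160]
(np.int64(339), np.int64(222)) -4.6 -95.7 91.5 [155, 161, 162]
(np.int64(340), np.int64(222)) -3.8 -97.8 92.2 [151, 159, 159]
(np.int64(341), np.int64(222)) -3.0 -99.9 90.7 [133, 148, 143]
(np.int64(337), np.int64(223)) -7.9 -92.3 87.8 [140, 146, 146]
(np.int64(338), np.int64(223)) -7.4 -94.4 92.1 [150, 157, 156]
(np.int64(339), np.int64(223)) -6.4 -96.5 88.0 [150, 157, 157]
(np.int64(340), np.int64(223)) -5.8 -98.6 90.9 [145, 153, 152]
(np.int64(340), np.int64(224)) -7.4 -99.3 84.0 [134, 145, 140]
```

Request:
step_arm([
  {"fingers": 0.005,"linear": [0.035,0.013,0.0],"turn": 0.14},
  {"fingers": 0.005,"linear": [0.07,0.026,0.0],"turn": 0.28},
  {"fingers": 0.005,"linear": [0.105,0.038,0.0],"turn": 0.42},
  {"fingers": 0.005,"linear": [0.14,0.051,0.0],"turn": 0.56},
  {"fingers": 0.005,"linear": [0.175,0.064,0.0],"turn": 0.72},
])

```text
t: 15.7
ee_pos: [0.516, -0.0526, 0.188]
tcp_rot: [-0.0, 0.825, 0.565, -0.001]
contact_force: [0.5, -0.3, -0.5]
grip_width: 0.0148
grip_force: 50.0
```

```bash
python3 -c "
from h import *
go(*st(0,-.089),.135,-21.1)
s2()"
```

```text
t 15.7 pos [ 0.516  -0.0526  0.188 ] ydeg -21.2 lin [ 0.0524 -0.0185  0.053 ] turn -0.0017 F [ 0.5 -0.3 -0.5] w 0.0148 tilt [-0.002 -0.    -1.   ] q7 -0.3
t 15.7 stand xy 0.0185 -0.1414 z 0.188 F stand 0.6 -0.1 -0.5 w 0.0148 tq [-0.06  0.03 -0.04]
```

The top view shows the groove as a dark band at stand y ≈ −82…−90, with the thick end reaching about −100. So the groove centre is ≈ −86 mm, and I'll aim for that.

```bash
python3 -c "
from h import *
go(*st(0,-.085),.135,-21.1)"
```

```text
t 15.7 pos [ 0.516  -0.0526  0.188 ] ydeg -21.2 lin [ 0.0564 -0.0185  0.053 ] turn -0.0017 F [ 0.5 -0.3 -0.5] w 0.0148 tilt [-0.002 -0.    -1.   ] q7 -0.3
```

Request:
step_arm([
  {"fingers": 0.005,"linear": [0.014,-0.005,0.0],"turn": 0},
  {"fingers": 0.005,"linear": [0.028,-0.01,0.01],"turn": 0},
  {"fingers": 0.005,"linear": [0.042,-0.0145,0.025],"turn": 0},
  {"fingers": 0.005,"linear": [0.0565,-0.0185,0.04],"turn": 0},
  {"fingers": 0.005,"linear": [0.0565,-0.0185,0.053],"turn": 0},
])

```text
t: 16.32
ee_pos: [0.5194, 0.0065, 0.1345]
tcp_rot: [-0.0, 0.823, 0.568, -0.001]
contact_force: [0.1, 0.4, -0.9]
grip_width: 0.0152
grip_force: 50.0
```

Run:
```python
from h import *
go(*st(0,-.085),.13,-21.1)
s2()
p,d=grab('side');P=cloud('side',d);s=bot.read_state();M=quat(s["tcp_rot"]).as_matrix();Q=(P-s["ee_pos"])@M
hsv=cv2.cvtColor(p,cv2.COLOR_RGB2HSV);r=((hsv[...,0]<6)|(hsv[...,0]>174))&(hsv[...,1]>150)&(np.abs(Q).max(-1)<.03)
print(r.sum(),np.median(Q[r],0))
c=np.array(np.where(r)).mean(1).astype(int);print(c);save('pics/f.png',p[c[0]-40:c[0]+40,c[1]-40:c[1]+40],7)
```

```text
t 16.32 pos [0.5194 0.0065 0.1345] ydeg -20.8 lin [ 0.     -0.0003  0.0045] turn 0.0052 F [ 0.1  0.4 -0.9] w 0.0152 tilt [-0.001 -0.    -1.   ] q7 -0.38
t 16.32 stand xy 0.0003 -0.085 z 0.1345 F stand -0.1 0.4 -0.9 w 0.0152 tq [-0.1   0.13  0.02]
62 [-0.00587557  0.0002626  -0.01189558]
[192 299]
```

View pics/f.png

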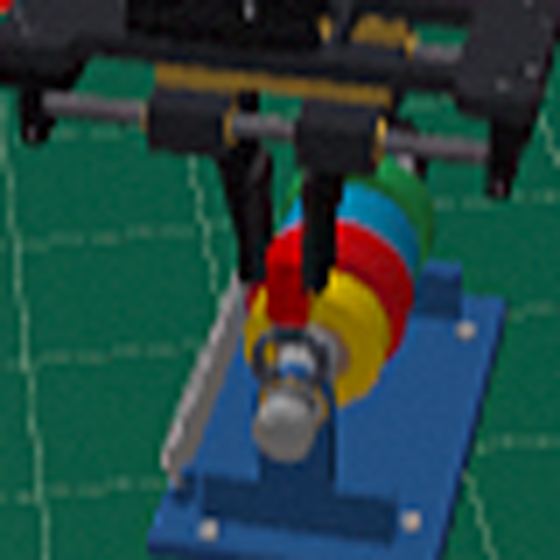

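The clip (290,355) stands centred over the rod near its end (285,425). I'll feel downward gently.

Request:
step_arm([
  {"fingers": 0.005,"linear": [0,0,0.003],"turn": 0},
  {"fingers": 0.005,"linear": [0,0,0.006],"turn": 0},
  {"fingers": 0.005,"linear": [0,0,0.008],"turn": 0},
  {"fingers": 0.005,"linear": [0,0,0.0095],"turn": 0},
  {"fingers": 0.005,"linear": [0,0,0.0105],"turn": 0},
])

```text
t: 17.0
ee_pos: [0.5198, 0.0056, 0.1256]
tcp_rot: [0.0, 0.824, 0.567, 0.0]
contact_force: [-0.4, 0.2, -0.7]
grip_width: 0.0152
grip_force: 50.0
```

Request:
step_arm([
  {"fingers": 0.005,"linear": [0,0,0.0003],"turn": 0},
  {"fingers": 0.005,"linear": [0,0,0.0006],"turn": 0},
  {"fingers": 0.005,"linear": [0,0,0.001],"turn": 0},
  {"fingers": 0.005,"linear": [0,0,0.001],"turn": 0},
  {"fingers": 0.005,"linear": [0,0,0.001],"turn": 0},
])

```text
t: 17.62
ee_pos: [0.5197, 0.0056, 0.1246]
tcp_rot: [0.0, 0.824, 0.567, 0.0]
contact_force: [1.0, -0.4, 0.1]
grip_width: 0.0153
grip_force: 50.0
```

```bash
python3 -c "
from h import *
s2()"
```

```text
t 17.62 stand xy 0.001 -0.0858 z 0.1246 F stand 1.1 0.0 0.1 w 0.0153 tq [-0.08  0.07 -0.01]
```

No contact where the thick rod would already push back, so it is over the groove. Lowering on.

Request:
step_arm([
  {"fingers": 0.005,"linear": [0,-0.0008,0.0005],"turn": 0},
  {"fingers": 0.005,"linear": [0,-0.0008,0.001],"turn": 0},
  {"fingers": 0.005,"linear": [0,-0.0008,0.0015],"turn": 0},
  {"fingers": 0.005,"linear": [0,-0.0008,0.002],"turn": 0},
  {"fingers": 0.005,"linear": [0,-0.0008,0.002],"turn": 0},
])

```text
t: 18.25
ee_pos: [0.519, 0.0059, 0.1226]
tcp_rot: [-0.0, 0.824, 0.567, -0.0]
contact_force: [-0.5, 0.3, 1.2]
grip_width: 0.0149
grip_force: 50.0
```

```bash
python3 -c "
from h import *
s2()"
```

```text
t 18.25 stand xy 0.0002 -0.0858 z 0.1226 F stand -0.6 0.1 1.2 w 0.0149 tq [-0.07  0.22 -0.01]
```

Request:
step_arm([
  {"fingers": 0.005,"linear": [0,0,0.0005],"turn": 0},
  {"fingers": 0.005,"linear": [0,0,0.001],"turn": 0},
  {"fingers": 0.005,"linear": [0,0,0.0015],"turn": 0},
  {"fingers": 0.005,"linear": [0,0,0.002],"turn": 0},
  {"fingers": 0.005,"linear": [0,0,0.002],"turn": 0},
])

```text
t: 18.88
ee_pos: [0.5191, 0.0058, 0.1207]
tcp_rot: [0.0, 0.824, 0.567, 0.0]
contact_force: [-1.0, -0.7, 2.8]
grip_width: 0.0152
grip_force: 50.0
```

```bash
python3 -c "
from h import *
s2()"
```

```text
t 18.88 stand xy 0.0003 -0.0858 z 0.1207 F stand -0.7 -1.0 2.8 w 0.0152 tq [-0.09  0.2   0.02]
```

First touch came at z ≈ 0.123, as expected for the groove, with a soft rise of ~1.3 N/mm. Pressing on.

Request:
step_arm([
  {"fingers": 0.005,"linear": [0,0,0.0005],"turn": 0},
  {"fingers": 0.005,"linear": [0,0,0.0015],"turn": 0},
  {"fingers": 0.005,"linear": [0,0,0.002],"turn": 0},
  {"fingers": 0.005,"linear": [0,0,0.0025],"turn": 0},
  {"fingers": 0.005,"linear": [0,0,0.003],"turn": 0},
])

```text
t: 19.5
ee_pos: [0.5193, 0.0059, 0.1179]
tcp_rot: [0.0, 0.824, 0.567, 0.0]
contact_force: [-1.6, -0.2, 7.5]
grip_width: 0.0153
grip_force: 50.0
```

```bash
python3 -c "
from h import *
s2()"
```

```text
t 19.5 stand xy 0.0005 -0.0857 z 0.1179 F stand -1.5 -0.8 7.5 w 0.0153 tq [-0.07  0.3   0.04]
```

Request:
step_arm([
  {"fingers": 0.005,"linear": [0,-0.0004,0.0005],"turn": 0},
  {"fingers": 0.005,"linear": [0,-0.0004,0.001],"turn": 0},
  {"fingers": 0.005,"linear": [0,-0.0004,0.0015],"turn": 0},
  {"fingers": 0.005,"linear": [0,-0.0004,0.002],"turn": 0},
  {"fingers": 0.005,"linear": [0,-0.0004,0.002],"turn": 0},
])

```text
t: 20.12
ee_pos: [0.5191, 0.006, 0.116]
tcp_rot: [0.0, 0.824, 0.567, 0.001]
contact_force: [-0.4, 0.3, 6.0]
grip_width: 0.0148
grip_force: 50.0
```

```bash
python3 -c "
from h import *
s2()"
```

```text
t 20.12 stand xy 0.0003 -0.0856 z 0.116 F stand -0.4 0.1 6.0 w 0.0148 tq [-0.11  0.21 -0.01]
```

Past the peak, with the force falling. Continuing down toward z ≈ 0.108.

Request:
step_arm([
  {"fingers": 0.005,"linear": [0,0,0.001],"turn": 0},
  {"fingers": 0.005,"linear": [0,0,0.002],"turn": 0},
  {"fingers": 0.005,"linear": [0,0,0.003],"turn": 0},
  {"fingers": 0.005,"linear": [0,0,0.004],"turn": 0},
  {"fingers": 0.005,"linear": [0,0,0.005],"turn": 0},
])

```text
t: 20.75
ee_pos: [0.5182, 0.0059, 0.11]
tcp_rot: [-0.0, 0.824, 0.567, -0.0]
contact_force: [0.8, -0.1, -3.0]
grip_width: 0.0149
grip_force: 50.0
```

Request:
step_arm([
  {"fingers": 0.005,"linear": [0,0,0.001],"turn": 0},
  {"fingers": 0.005,"linear": [0,0,0.002],"turn": 0},
  {"fingers": 0.005,"linear": [0,0,0.0025],"turn": 0},
  {"fingers": 0.005,"linear": [0,0,0.003],"turn": 0},
  {"fingers": 0.005,"linear": [0,0,0.003],"turn": 0},
])

```text
t: 21.38
ee_pos: [0.5187, 0.006, 0.1076]
tcp_rot: [0.0, 0.824, 0.567, 0.0]
contact_force: [0.2, -0.8, -1.8]
grip_width: 0.0151
grip_force: 50.0
```

```bash
python3 -c "
from h import *
s2()"
```

```text
t 21.38 stand xy -0.0002 -0.0858 z 0.1076 F stand 0.5 -0.6 -1.8 w 0.0151 tq [-0.18  0.05  0.  ]
```

Request:
step_arm([
  {"fingers": 0.005,"linear": [0,0,0.0005],"turn": 0},
  {"fingers": 0.005,"linear": [0,0,0.001],"turn": 0},
  {"fingers": 0.005,"linear": [0,0,0.0015],"turn": 0},
  {"fingers": 0.005,"linear": [0,0,0.002],"turn": 0},
  {"fingers": 0.005,"linear": [0,0,0.002],"turn": 0},
])

```text
t: 22.0
ee_pos: [0.5187, 0.006, 0.1057]
tcp_rot: [0.0, 0.824, 0.567, 0.0]
contact_force: [0.2, 0.4, 1.4]
grip_width: 0.0152
grip_force: 50.0
```

Request:
step_arm([
  {"fingers": 0.005,"linear": [0,0,0.0005],"turn": 0},
  {"fingers": 0.005,"linear": [0,0,0.001],"turn": 0},
  {"fingers": 0.005,"linear": [0,0,0.0015],"turn": 0},
  {"fingers": 0.005,"linear": [0,0,0.0015],"turn": 0},
  {"fingers": 0.005,"linear": [0,0,0.0015],"turn": 0},
])

```text
t: 22.62
ee_pos: [0.5187, 0.006, 0.1042]
tcp_rot: [0.0, 0.824, 0.567, 0.0]
contact_force: [-1.0, -0.5, 4.4]
grip_width: 0.015
grip_force: 50.0
```

It bottoms with the force rising again after the draw-in. I'll ease off, let go, and lift.

Request:
step_arm([
  {"fingers": 0.005,"linear": [0,0,-0.001],"turn": 0},
  {"fingers": 0.02,"linear": [0,0,-0.001],"turn": 0},
  {"fingers": 0.03,"linear": [0,0,-0.001],"turn": 0},
  {"fingers": 0.035,"linear": [0,0,-0.001],"turn": 0},
  {"fingers": 0.035,"linear": [0,0,-0.001],"turn": 0},
], squeeze=20)

```text
t: 23.25
ee_pos: [0.5185, 0.006, 0.105]
tcp_rot: [-0.0, 0.824, 0.567, -0.0]
contact_force: [-0.3, 0.2, -0.5]
grip_width: 0.0341
grip_force: 0.0
```

Request:
step_arm([
  {"fingers": 0.04,"linear": [0,0,-0.005],"turn": 0},
  {"fingers": 0.04,"linear": [0,0,-0.03],"turn": 0},
  {"fingers": 0.04,"linear": [0,0,-0.07],"turn": 0},
  {"fingers": 0.04,"linear": [-0.03,0,-0.12],"turn": 0},
  {"fingers": 0.04,"linear": [-0.08,0,-0.15],"turn": 0},
])

```text
t: 23.88
ee_pos: [0.4907, -0.0685, 0.2577]
tcp_rot: [0.001, 0.823, 0.568, 0.001]
contact_force: [1.0, -1.4, 0.1]
grip_width: 0.0401
grip_force: 0.0
```

Run:
```python
from h import *
s2()
o=[]
for n,c in(("side",(192,299)),("top",(215,332))):
    p,d=grab(n);P=cloud(n,d);D=P[...,:2]-C0;X=D@SX;Y=D@SY
    hsv=cv2.cvtColor(p,cv2.COLOR_RGB2HSV);r=((hsv[...,0]<6)|(hsv[...,0]>174))&(hsv[...,1]>150)&(abs(X)<.03)&(Y<-.07)&(Y>-.11)
    print(n,r.sum(),[(np.median(a[r]).round(4),a[r].min().round(4),a[r].max().round(4)) for a in(X,Y,P[...,2])] if r.sum() else 0)
    k=(hsv[...,2]<45)&(P[...,2]>.04)&(P[...,2]<.11)&(abs(X)<.03)&(Y>.085)&(Y<.15); print(" knob",k.sum(),np.percentile(Y[k],[5,50,95]).round(4) if k.sum() else 0)
    o.append(cv2.resize(p[c[0]-40:c[0]+40,c[1]-28:c[1]+28],None,fx=7,fy=7))
save('pics/g.png',np.hstack(o))
```

```text
t 23.88 stand xy 0.0006 -0.1654 z 0.2577 F stand 1.4 -0.9 0.1 w 0.0401 tq [-0.13  0.04  0.05]
side 64 [(np.float64(0.0), np.float64(-0.007), np.float64(0.0079)), (np.float64(-0.0925), np.float64(-0.0955), np.float64(-0.0828)), (np.float64(0.1183), np.float64(0.1006), np.float64(0.1304))]
 knob 34 [0.0871 0.0928 0.0991]
top 30 [(np.float64(-0.001), np.float64(-0.0076), np.float64(0.0072)), (np.float64(-0.0861), np.float64(-0.0899), np.float64(-0.0822)), (np.float64(0.1308), np.float64(0.1106), np.float64(0.1338))]
 knob 62 [0.0908 0.0947 0.0986]
```

View pics/g.png

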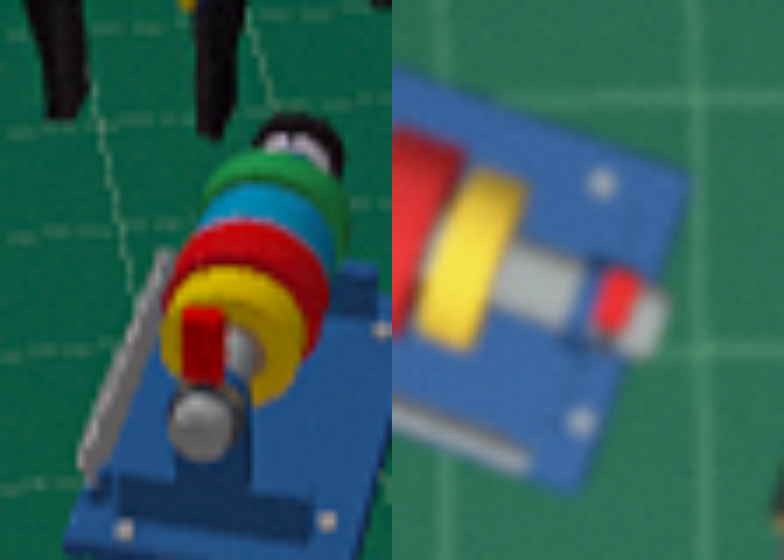

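The tab stands upright on the rod (left 203,345; right 617,300), spanning z 0.100–0.132, exactly as it should when seated. The knob is home and the gripper is clear, so I'm handing in.

```bash
python3 -c "
from cell import bot
print(bot.job_done())"
```

```text
the job is handed in; nothing more can be done
None
```

I pushed the spindle home, pressed the clip into the groove and let go, then handed the job in at about 24 s; the final camera check showed it seated, but no verdict came back.

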